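# Open the parts jar in the slide-in holder

### The job

Stand the square jar, with its lid still on, in the pocket of the holder's open sliding tray and push the tray fully home, so that the holder keeps the jar from turning or lifting. Then twist the tight lid anticlockwise (seen from above) until it comes free, lift it off, and finish still gripping it, level and centred, one to three centimetres clear above the open jar. Leave the round tub, the cardboard roll and the carton alone.

Things in the scene. Friction and masses are not known exactly. Their poses are not given: they have to be found in the camera images.
- jar: Loose white square jar, about 0.4 kg: body 62 x 62 mm up to 56 mm above its underside (lowest 6 mm: 58 x 58), then a round neck 40 mm across up to 86 mm and a sprung seal. It starts standing on the bench, lid locked on, and can be carried by its lid; not held, it turns along with the lid. Origin at the centre of its underside, z up, x and y square to its sides.
- jar_mid (a point): Point on the jar's axis, 43 mm above its underside; axes as jar.
- jar_mouth (a point): Centre of the jar's mouth (top of the seal), 88 mm above the jar's underside; axes as jar.
- lid: Loose grey round lid, 58 mm in diameter, 22 mm high, solid and grippable over the upper 14 mm; origin at the centre of its lower edge, z up. Inner lugs pull it onto the sprung seal with about 12 N: turning takes 0.2 to 0.5 N m and a firm grip (30 N or more). Locked on, its lower edge is 80 mm and its top 102 mm above the jar's underside.
- lid_mid (a point): Centre of the lid, 11 mm above its lower edge; axes as lid. Locked on, it is 91 mm above the jar's underside and its x axis within 0.15 rad of the jar's x. Turned anticlockwise from above, the lid is free to lift when its x axis is 0.66 to 1.2 rad ahead of the jar's (best 0.93); beyond is a stop.
- holder: Fixed aluminium jar holder, 104 mm wide, 79 mm high. Origin on the bench under the jar's place when the tray is home; x points from its open front (handle side) to its back wall (41 to 51 mm behind the origin). Two fork arms 50 mm apart (74 to 79 mm above the bench, reaching 35 mm in front of the origin) then lie over the jar's shoulders; the jar goes in only while the tray is open.
- tray (a joint): Position of the sliding tray: 0 m fully home (shut), about 0.08 m open at the start; it slides along the holder's x axis (shut is towards +x) with about 4 N of friction and stays where it is left.
- tray_pocket (a point): Centre of the floor of the tray's square pocket, 15 mm above the bench; moves with the tray; axes as the holder. The pocket is 67 x 67 mm inside, with walls 5 mm thick and 22 mm high above its floor. The jar goes in with its sides parallel to the pocket's (any quarter turn). When the tray is home it lies over the holder's origin.
- tray_handle (a point): Centre of the top face of the tray's upright black handle block, 71 mm above the bench, 95 mm in front (holder -x) of the pocket's centre; moves with the tray. The block is 14 mm along x, 26 mm across y and 58 mm high; it can be pushed on its front face or pinched across y from above.
- tub: Bystander: round white tub with a grey lid, 68 mm across, 100 mm high; origin at the centre of its underside. Leave alone.
- roll: Bystander: cardboard roll core standing on end, 90 mm across with a 64 mm hole, 50 mm high; origin at the centre of its underside. Leave alone.
- carton: Bystander: closed cardboard carton, 100 x 70 mm, 50 mm high; origin at the centre of its underside. Leave alone.
Not all that is in view belongs to the job. There is more than one size of the lid; the one meant has the size given above.

How it is judged (in metres and radians):
On the way, in this order (a step that is already met when the one before it is completed fails the run):
1. the jar, lid on, stands down in the pocket of the tray (horizontal distance between jar_mid and tray_pocket below 0.008 m and z of jar_mid in the frame of tray_pocket below 0.048 m and angle between jar_mid's own z axis and vertical below 0.1 rad and distance between lid_mid and jar_mouth below 0.008 m), for 0.2 s.
2. the tray is fully home with the jar in it, lid still on (all of step 1 and value of joint tray below 0.005 m), for 0.2 s.
At the end, for the whole second after the job is handed in: Tray home within 5 mm, jar upright in its pocket (within 8 mm); the lid gripped by the fingers, still, touching neither jar nor holder, level within 0.2 rad, within 15 mm of the jar's axis, its centre 10 to 48 mm above the jar's mouth (3 mm when closed) (horizontal distance between jar_mid and tray_pocket below 0.008 m and z of jar_mid in the frame of tray_pocket below 0.048 m and angle between jar_mid's own z axis and vertical below 0.1 rad and value of joint tray below 0.005 m and z of lid_mid in the frame of jar_mouth between 0.01 and 0.048 m and horizontal distance between lid_mid and jar_mouth below 0.015 m and angle between lid_mid's own z axis and vertical below 0.2 rad and contact force between the fingers and lid above 1 N and contact force between lid and jar below 0.2 N and contact force between lid and holder below 0.2 N and linear speed of lid below 0.03 m/s); the arm keeps its last pose, push and grip.
It fails at once if the jar is tipped (angle between jar_mid's own z axis and vertical above 0.5 rad).
It fails at once if the round tub, the cardboard roll or the carton is moved by more than 25 mm or tipped (distance of any of tub, roll, carton from where it was at the start of the episode above 0.025 m or angle between any of tub, roll, carton's own z axis and vertical above 0.4 rad).
It also fails if it takes over 61 s, if anything falls off the work surface, if the arm or the gripper's body presses on something with over 40 N, if the wrist force passes 120 N, or if a joint passes its speed limit or range.

### The arm

A 6-joint arm with a two-finger parallel gripper is mounted at the origin on the work surface. World frame = base frame: x ahead of the robot, y to its left, z up, the work surface at z = 0. Lengths are in mm, angles in rad, forces in N, time in s.
With the tool pointing down it reaches from about 350 to 975 mm from the base axis. Payload 7.1 kg.
Tool frame: the origin (TCP) lies at the centre of the arm's flange, where the gripper is bolted on; the fingertips stand 182 mm ahead of it and the grasp point (between the pads) lies 163 mm ahead of it; z points along the fingers, y is the line along which they close (so a half turn about z gives the same grasp; the last joint's range is limited). The gripper opens to 88 mm and grips with 3 to 60 N. Pads are 20 mm wide; open, the fingers measure 115 mm over their backs; the gripper's body (75 mm by 178 mm) begins 61 mm behind the grasp point.
Start: joints at [1.265, 0.423, 1.63, -0, 1.089, -0.019], TCP at [176.771, 599.465, 404.675] pointing down, gripper open.
Joint ranges: [-3, 3], [-0.9, 2.11], [0.09, 2.58], [-1.31, 4.45], [0.11, 2.69], [-2.54, 2.54]. Speed limits (rad/s): [2.39, 2.39, 3.01, 3.14, 3.14, 3.14].

### API

Orientations are given as a rotation vector (axis times angle).
In Python, from workcell import readout, get_image, ctrl gives the robot as it stands.
- The arm moves only by the tool step_arm, never from a script. Its argument "targets" is a list that holds one entry, the list of rows, each a list of 7 numbers: the shift along the world's x, y, z as a fraction of full scale, then the turn, a rotation vector about the world's x, y, z as a fraction of full scale, then the opening, from 0 (shut) to 1 (fully open). In form: [[[dx, dy, dz, wx, wy, wz, claw], ...]]. A call has exactly 5 rows; each row shifts and turns the commanded pose from where the row before left it; what a row does not reach is not made up. Full scale, the value 1, is 0.05 m for a shift and 4 degrees for a turn. A row lasts 1/8 s, in which the tool goes at most 62.5 mm and 10.7 degrees, less where a joint would pass 70% of its speed; a pose out of reach is approached as far as the arm can. A call with a number of a shift or a turn outside -1 to 1 is refused whole. A call with a gripper value outside its range is refused whole. The fingers move at their own pace and stop on an object; the grip force is fixed at half the most. Time passes only in rows, so rows that do not move let the fingers close, or fill a call up. It gives the time, the measured TCP pose, the force, the opening and the grip force at its end, in the units of the state.
- readout.get_obs(): the state, without advancing time (a new reading comes with each control period).
- get_image(name): name is "scene" or "side" or "wrist"; returns a dict with "pixels" (480x640x3 uint8, red, green, blue), "intrinsics" (3x3 intrinsics, pixels), "k1" (the pictures are not rectified: a ray, as slopes to the right and down, at radius r is drawn at 1 + k1 r^2 times it, then the intrinsics apply), "extrinsics" (4x4, takes a point from world to camera coordinates). Camera axes: x right, y down, z forward; pixel columns grow to the right and rows downward; lengths in mm; the calibration is good to about 2 mm. A picture is of the moment at which its call begins. There is no depth.
- ctrl.close_job(): hands the job in; it is judged then, once.
The state is a dict: "t": time; "qpos": joint angles; "qvel": joint speeds; "joint_torque": joint torques, N m; "ee_pos": TCP position; "orientation": TCP orientation; "ft_force": force on the tool from outside, world axes, zero at the start; "moment": the same for the moment, N m; "width": finger opening in mm; "grasp_force": force on a finger pad.
Only numpy, scipy, OpenCV 4.12 (cv2) and the standard library are available. Lean on these libraries where they do the work, as an engineer would, in place of code of your own. Each camera call takes 0.05 s, during which the arm holds its last target. There are 200 camera calls.

## Working session

There is one attempt and no reset: what is moved stays moved. The work goes in short steps, Python scripts to look and compute and a tool call to move; the robot and the scene stay as the last step left them, time stands still between calls to the robot, and variables do not carry over. Pictures are saved under pics/ and viewed, at most 10 in all, crops included, and the job is handed in when it is done.

Besides the shell and the picture viewer there is one more tool, called after "Call:" as name([rows], argument=value, ...), one row to a line, values as JSON. step_arm: Moves the arm, as the interface text tells. Shift numbers are shares of 0.05 m and turn numbers shares of 4 degrees, none past 1 either way. Its arguments: {"type":"object","properties":{"targets":{"type":"array"}},"required":["targets"]}

```bash
mkdir -p pics; ls; cat > h.py <<'E'
import numpy as np, cv2
from workcell import readout, get_image, ctrl
def snap(n,f=None):
    d=get_image(n)
    if f: cv2.imwrite('pics/'+f,cv2.cvtColor(d['pixels'],cv2.COLOR_RGB2BGR))
    return d
def ray(d,uv):
    K=np.array(d['intrinsics']);E=np.array(d['extrinsics']);k=d['k1']
    uv=np.atleast_2d(np.array(uv,float))
    p=cv2.undistortPoints(uv.reshape(-1,1,2),K,np.array([k,0,0,0,0.])).reshape(-1,2)
    R=E[:3,:3];o=-R.T@E[:3,3]
    return o,np.c_[p,np.ones(len(p))]@R
def plane(d,uv,z):
    o,r=ray(d,uv); return (o+r*((z-o[2])/r[:,2])[:,None])[:,:2]
def proj(d,P):
    E=np.array(d['extrinsics']);K=np.array(d['intrinsics'])
    return cv2.projectPoints(np.array(P,float).reshape(-1,1,3),cv2.Rodrigues(E[:3,:3])[0],E[:3,3],K,np.array([d['k1'],0,0,0,0.]))[0].reshape(-1,2)
E
python3 - <<'E'
from h import *
import pickle
D={n:snap(n,n+'0.png') for n in('scene','side','wrist')}
pickle.dump(D,open('d0.pkl','wb'))
for n,d in D.items(): print(n,d['k1'],np.round(ray(d,[320,240])[0]),np.round(ray(d,[320,240])[1],2))
print(readout.get_obs())
im=np.hstack([cv2.imread(f'pics/{n}0.png') for n in('scene','side')])
E
```

```text
pics
scene -0.0700519935506387 [1033. -304.  690.] [[-0.55  0.34 -0.76]]
side -0.07491208123073229 [ 271. -440.  687.] [[ 0.42  0.55 -0.73]]
wrist -0.06913643870216694 [103. 621. 384.] [[ 0.27 -0.09 -0.96]]
{'t': 0.15, 'qpos': array([ 1.26499858e+00,  4.23640879e-01,  1.63047516e+00,  1.89631034e-06,
        1.08859851e+00, -1.89828503e-02]), 'qvel': array([-0.00125448, -0.00061203, -0.00182448, -0.00175835,  0.00050432,
        0.00163188]), 'joint_torque': array([-3.06769116e-04, -5.44979310e+01, -2.73919183e+01,  6.44478668e-02,
        2.04346923e-02, -8.69509358e-05]), 'ee_pos': array([176.71411067, 599.28132661, 404.11084402]), 'orientation': array([-4.48960272e-01, -3.10916162e+00,  1.73856326e-03]), 'ft_force': array([-0.57574451,  0.21647838,  0.65107113]), 'moment': array([-0.01110027, -0.0215322 , -0.03537107]), 'grasp_force': 0.0, 'width': 87.82865273252175}
```

View pics/scene0.png

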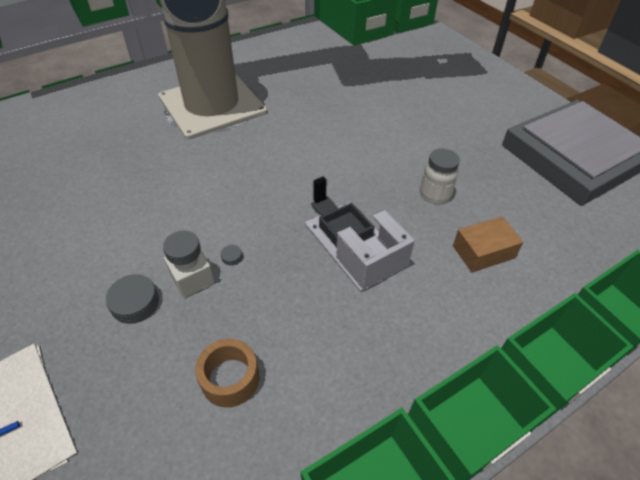

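View pics/side0.png

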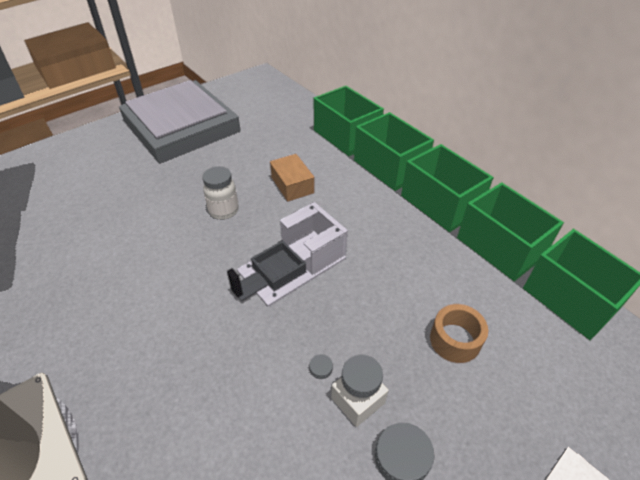

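The scene view shows the jar's lid at (182,247), the tray pocket at (346,224), the handle at (320,188) and the back wall near (375,260). The side view has the lid at (362,374), the pocket at (280,264) and the handle at (236,280). I'll view one enlarged composite of these next.

```bash
python3 - <<'E'
from h import *
import pickle
D=pickle.load(open('d0.pkl','rb'))
C=[('scene',145,222,100,75),('scene',295,172,133,100),('side',320,350,100,75),('side',225,205,133,100)]
t=[]
for n,x,y,w,h in C:
    im=cv2.imread(f'pics/{n}0.png')[y:y+h,x:x+w]
    t.append(cv2.resize(im,(400,300),interpolation=cv2.INTER_CUBIC))
cv2.imwrite('pics/c0.png',np.vstack([np.hstack(t[:2]),np.hstack(t[2:])]))
for n,c in(('scene',(182,243)),('side',(362,372))): print('lid top approx',n,plane(D[n],[c],102))
for n,c in(('scene',(320,180)),('side',(236,270))): print('handle',n,plane(D[n],[c],71))
for n,c in(('scene',(346,222)),('side',(278,264))): print('pocket rim',n,plane(D[n],[c],37))
E
```

```text
lid top approx scene [[ 500.62576034 -237.81498108]]
lid top approx side [[ 498.20014816 -240.97810075]]
handle scene [[456.62049732  53.16676751]]
handle side [[460.71312074  54.68825504]]
pocket rim scene [[550.17989769  54.5698505 ]]
pocket rim side [[542.35927791  46.52532465]]
```

View pics/c0.png

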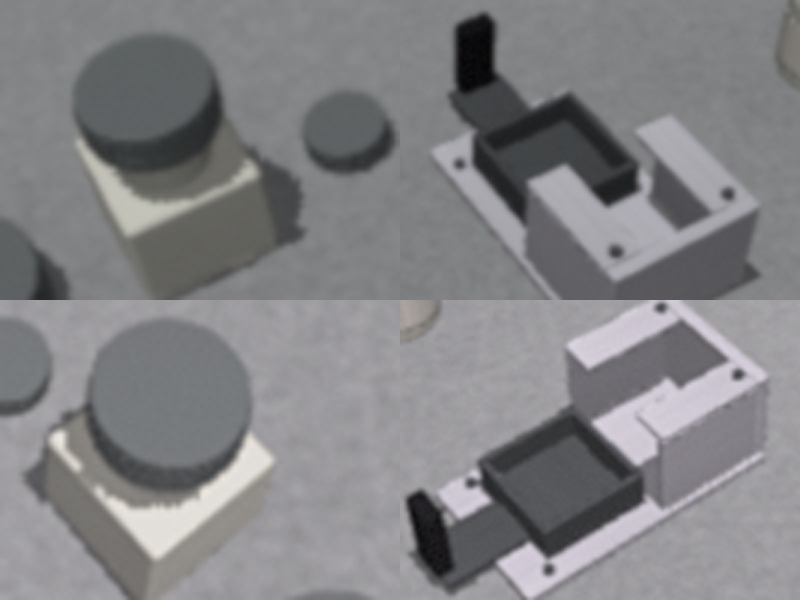

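Composite: the jar's shoulder corners show in both views (scene crop (78,145), (130,235), (260,180)). The tray's pocket rim and the holder's top edges are clear too, with the handle at upper left in scene and lower left in side.

```bash
python3 - <<'E'
from h import *
import pickle
D=pickle.load(open('d0.pkl','rb'))
def g(n,x0,y0,s,pts,z):
    p=(np.array(pts,float)+.5)/s-.5+[x0,y0]; return plane(D[n],p,z).round(1)
def ang(a,b): d=b-a; return np.degrees(np.arctan2(d[1],d[0])).round(1),np.hypot(*d).round(1)
def rep(n,P):
    print(n,P.tolist()); 
    for i in range(len(P)-1): print('   ',ang(P[i],P[i+1]))
s=3.0075
a=g('scene',145,222,4,[(78,145),(130,235),(260,180)],56);rep('jar scene',a);print('ctr',(a[0]+a[2])/2)
a=g('side',320,350,4,[(50,136),(155,258),(273,160)],56);rep('jar side',a);print('ctr',(a[0]+a[2])/2)
a=g('scene',295,172,s,[(75,150),(170,95),(237,165)],37);rep('rim scene',a);print('ctr',(a[0]+a[2])/2)
a=g('side',225,205,s,[(80,165),(175,112),(242,182),(148,233)],37);rep('rim side',a);print('ctr',a.mean(0))
rep('top scene',g('scene',295,172,s,[(357,205),(217,275),(128,182)],79))
rep('top side',g('side',225,205,s,[(368,80),(258,135)],79))
rep('handle',g('scene',295,172,s,[(75,20)],71)); rep('handle',g('side',225,205,s,[(18,195)],71))
for n,x,y in(('scene',182,245),('side',362,374)):
    im=D[n]['pixels'];
    for dz in(0,):
        c=plane(D[n],[(x,y)],102)[0]
E
```

```text
jar scene [[475.0, -271.1], [531.6, -268.1], [532.5, -210.6]]
    (np.float64(3.0), np.float64(56.7))
    (np.float64(89.1), np.float64(57.5))
ctr [ 503.75 -240.85]
jar side [[468.0, -212.5], [468.8, -272.4], [527.9, -270.7]]
    (np.float64(-89.2), np.float64(59.9))
    (np.float64(1.6), np.float64(59.1))
ctr [ 497.95 -241.6 ]
rim scene [[523.8, 12.1], [513.6, 90.8], [586.2, 92.8]]
    (np.float64(97.4), np.float64(79.4))
    (np.float64(1.6), np.float64(72.6))
ctr [555.    52.45]
rim side [[507.7, 86.9], [582.0, 88.6], [581.7, 13.0], [512.1, 14.8]]
    (np.float64(1.3), np.float64(74.3))
    (np.float64(-90.2), np.float64(75.6))
    (np.float64(178.5), np.float64(69.6))
ctr [545.875  50.825]
top scene [[675.2, 108.9], [675.5, 10.7], [593.6, 5.2]]
    (np.float64(-89.8), np.float64(98.2))
    (np.float64(-176.2), np.float64(82.1))
top side [[674.4, 3.7], [591.3, 8.1]]
    (np.float64(177.0), np.float64(83.2))
handle [[452.1, 55.0]]
handle [[453.7, 61.5]]
```

Call:
step_arm([
  [[0.65,-0.84,0,0,0,-0.92,1],[0.65,-0.84,0,0,0,-0.92,1],[0.65,-0.84,0,0,0,-0.92,1],[0.65,-0.84,0,0,0,-0.92,1],[0.65,-0.84,0,0,0,-0.92,1]],
])

```text
t: 0.78
ee_pos: [340.0, 388.0, 404.6]
orientation: [0.943, 2.997, 0.0]
ft_force: [0.4, 0.3, 0.6]
width: 88.2
grasp_force: 0.0
```

Call:
step_arm([
  [[0.65,-0.84,0,0,0,-0.92,1],[0.65,-0.84,0,0,0,-0.92,1],[0.65,-0.84,0,0,0,-0.92,1],[0.65,-0.84,0,0,0,-0.92,1],[0.65,-0.84,0,0,0,-0.92,1]],
])

```text
t: 1.4
ee_pos: [502.6, 177.9, 404.6]
orientation: [-1.411, -2.807, -0.0]
ft_force: [0.4, 0.1, 0.0]
width: 87.8
grasp_force: 0.0
```

Call:
step_arm([
  [[0,-0.84,0,0,0,-0.92,1],[0,-0.84,0,0,0,-0.92,1],[0,-0.84,0,0,0,-0.92,1],[0,-0.84,0,0,0,-0.92,1],[0,-0.84,0,0,0,-0.92,1]],
])

```text
t: 2.02
ee_pos: [501.5, -31.9, 404.6]
orientation: [-1.841, -2.545, 0.0]
ft_force: [-0.1, -0.4, -0.0]
width: 87.7
grasp_force: 0.0
```

Call:
step_arm([
  [[0,-0.84,0,0,0,-0.92,1],[0,-0.84,0,0,0,-0.92,1],[0,-0.84,0,0,0,-0.92,1],[0,-0.84,0,0,0,-0.92,1],[0,-0.84,0,0,0,-0.92,1]],
])

```text
t: 2.65
ee_pos: [501.5, -241.9, 404.5]
orientation: [-2.224, -2.218, 0.0]
ft_force: [0.1, -0.3, 0.0]
width: 87.8
grasp_force: 0.0
```

```bash
cat >> h.py <<'E'
from scipy.spatial.transform import Rotation as Ro
def st():
    o=readout.get_obs(); R=Ro.from_rotvec(o['orientation']).as_matrix()
    print('t',o['t'],'tcp',o['ee_pos'].round(1),'yaw of tool y',np.degrees(np.arctan2(R[1,1],R[0,1])).round(2),'z',R[:,2].round(3),'F',o['ft_force'].round(1),'M',o['moment'].round(2),'w',round(o['width'],1),'g',round(o['grasp_force'],1),'q',o['qpos'].round(2)); return o
E
python3 - <<'E'
from h import *
import pickle
d=snap('wrist','w1.png');pickle.dump(d,open('w1.pkl','wb'));st()
E
```

```text
t 2.7 tcp [ 501.8 -245.6  404.8] yaw of tool y -0.38 z [ 0.001 -0.003 -1.   ] F [ 0.4 -3.2  0.7] M [-0.16  0.04 -0.03] w 88.0 g 0.0 q [-0.48  0.33  1.78 -0.    1.03 -0.47]
```

View pics/w1.png

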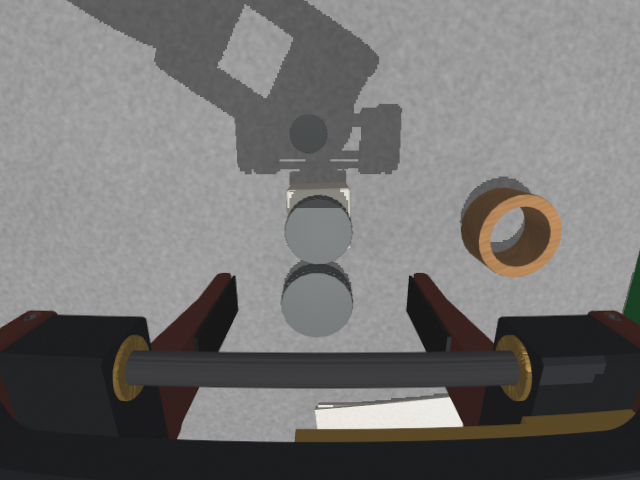

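The wrist view shows the jar's lid centred near (318,229), the big decoy lid at (317,300), the small one at (309,133), and the roll at right.

```bash
python3 - <<'E'
from h import *
import pickle
d=pickle.load(open('w1.pkl','rb'))
# lid top rim: left/right extents and bottom edge
g=cv2.cvtColor(d['pixels'],cv2.COLOR_RGB2HSV)
m=((g[...,1]>12)&(g[...,2]>90)&(g[...,0]>80)&(g[...,0]<120)).astype(np.uint8)
for r in (225,229,235): print(r,d['pixels'][r,275:365:5].tolist()[:5])
m[:190]=0;m[264:]=0;m[:,:270]=0;m[:,370:]=0
c=max(cv2.findContours(m,0,1)[0],key=cv2.contourArea)
print(cv2.boundingRect(c))
(x,y),r=cv2.minEnclosingCircle(c);print(x,y,r)
print(plane(d,[(x,y),(x-r,y),(x+r,y),(318,230)],102), 'grasp pt is under', plane(d,[(318,229)],102))
print('yaw edge back of body z56', plane(d,[(288,188),(350,188)],56))
E
```

```text
225 [[155, 156, 156], [155, 154, 155], [111, 113, 114], [127, 131, 131], [128, 131, 132]]
229 [[155, 155, 155], [156, 155, 157], [113, 117, 117], [128, 132, 132], [128, 131, 131]]
235 [[161, 161, 162], [157, 156, 157], [120, 123, 123], [128, 131, 131], [128, 132, 131]]Traceback (most recent call last):
  File "<stdin>", line 9, in <module>
ValueError: max() iterable argument is empty
```

```bash
python3 - <<'E'
from h import *
import pickle
d=pickle.load(open('w1.pkl','rb'))
m=(np.abs(d['pixels'].astype(int)-[128,132,132]).max(2)<7).astype(np.uint8)
m[:190]=0;m[264:]=0;m[:,:270]=0;m[:,370:]=0
c=max(cv2.findContours(m,0,1)[0],key=cv2.contourArea)
print(cv2.boundingRect(c)); h=cv2.convexHull(c)
(x,y),r=cv2.minEnclosingCircle(h[h[:,0,1]>215]);print(x,y,r)
print(plane(d,[(x,y),(x-r,y),(x+r,y)],102))
print('body back edge z56', plane(d,[(288,188),(350,188)],56))
E
```

```text
(284, 208, 68, 56)
317.670654296875 233.68862915039062 33.749996185302734
[[ 497.34391758 -242.70390905]
 [ 468.67375887 -242.5903647 ]
 [ 525.99893052 -242.81177171]]
body back edge z56 [[ 468.76809948 -210.06552381]
 [ 527.81936966 -210.30372921]]
```

Call:
step_arm([
  [[-0.06,-0.01,-0.5,0,0,0,1],[0,0,-0.7,0,0,0,1],[0,0,-0.8,0,0,0,1],[0,0,-0.6,0,0,0,1],[0,0,-0.35,0,0,0,1]],
])

```text
t: 3.32
ee_pos: [498.4, -240.7, 255.5]
orientation: [-2.22, -2.219, 0.001]
ft_force: [0.0, 0.0, -0.4]
width: 87.8
grasp_force: 0.0
```

Call:
step_arm([
  [[0,0,0,0,0,0,0],[0,0,0,0,0,0,0],[0,0,0,0,0,0,0],[0,0,0,0,0,0,0],[0,0,0,0,0,0,0]],
])

```text
t: 3.95
ee_pos: [499.0, -241.2, 258.2]
orientation: [2.221, 2.22, 0.001]
ft_force: [-2.1, -0.2, 6.7]
width: 57.9
grasp_force: 30.0
```

```bash
python3 - <<'E'
from h import *
st()
E
```

```text
t 3.95 tcp [ 499.  -241.2  258.2] yaw of tool y -0.03 z [ 0.001 -0.001 -1.   ] F [-2.1 -0.2  6.7] M [-0.09  0.34  0.02] w 57.9 g 30.0 q [-0.47  0.53  1.87 -0.    0.73 -0.47]
```

Call:
step_arm([
  [[0,0,0.2,0,0,0,0],[0,0,0.5,0,0,0,0],[0,0,0.7,0,0,0,0],[0,0,0.6,0,0,0,0],[0,0.2,0.2,0,0,0,0]],
])

```text
t: 4.58
ee_pos: [499.0, -231.2, 369.0]
orientation: [2.221, 2.218, 0.002]
ft_force: [0.6, 0.3, -5.4]
width: 57.4
grasp_force: 30.0
```

Call:
step_arm([
  [[0.1,0.5,0,0,0,0,0],[0.1,0.7,0,0,0,0,0],[0.15,0.8,0,0,0,0,0],[0.15,0.8,0,0,0,0,0],[0.15,0.8,0,0,0,0,0]],
])

```text
t: 5.2
ee_pos: [530.6, -49.1, 366.2]
orientation: [-2.221, -2.22, 0.002]
ft_force: [0.1, 0.0, -3.9]
width: 57.8
grasp_force: 30.0
```

Call:
step_arm([
  [[0.1,0.8,0,0,0,0,0],[0.1,0.7,0,0,0,0,0],[0.05,0.4,0,0,0,0,0],[0,0.16,0,0,0,0,0],[0,0,0,0,0,0,0]],
])

```text
t: 5.82
ee_pos: [543.5, 51.9, 366.9]
orientation: [-2.221, -2.221, 0.001]
ft_force: [0.2, -1.2, -4.9]
width: 57.6
grasp_force: 30.0
```

```bash
python3 - <<'E'
from h import *
import pickle
st()
D={n:snap(n,n+'2.png') for n in('scene','side')}
pickle.dump(D,open('d2.pkl','wb'))
C=[('scene',275,92,160,170),('side',205,95,160,170)]
t=[cv2.resize(cv2.imread(f'pics/{n}2.png')[y:y+h,x:x+w],None,fx=2.5,fy=2.5,interpolation=cv2.INTER_CUBIC) for n,x,y,w,h in C]
cv2.imwrite('pics/c2.png',np.hstack(t))
E
```

```text
t 5.825 tcp [543.5  51.9 366.9] yaw of tool y -0.01 z [-0.001 -0.    -1.   ] F [ 0.2 -1.2 -4.9] M [-0.12  0.09  0.04] w 57.6 g 30.0 q [ 0.07  0.36  1.84 -0.    0.95  0.07]
```

View pics/c2.png

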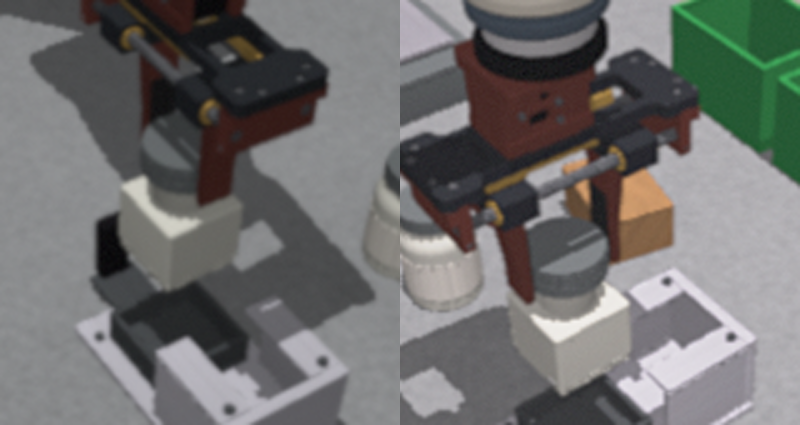

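The held jar is upright over the tray, but the pocket is partly hidden. I'll back off 150 mm in y so the wrist camera can see the pocket.

Call:
step_arm([
  [[0,-0.4,0,0,0,0,0],[0,-0.9,0,0,0,0,0],[0,-0.9,0,0,0,0,0],[0,-0.6,0,0,0,0,0],[0,-0.2,0,0,0,0,0]],
])

```text
t: 6.55
ee_pos: [543.3, -101.1, 367.2]
orientation: [2.226, 2.217, -0.0]
ft_force: [-0.1, 0.4, -3.3]
width: 57.1
grasp_force: 30.0
```

Call:
step_arm([
  [[0,0,0,0,0,0,0],[0,0,0,0,0,0,0],[0,0,0,0,0,0,0],[0,0,0,0,0,0,0],[0,0,0,0,0,0,0]],
])

```text
t: 7.18
ee_pos: [543.8, -97.6, 367.2]
orientation: [2.221, 2.222, 0.0]
ft_force: [-0.2, -0.7, -4.3]
width: 57.5
grasp_force: 30.0
```

```bash
python3 - <<'E'
from h import *
import pickle
st()
d=snap('wrist','w3.png');pickle.dump(d,open('w3.pkl','wb'))
E
```

```text
t 7.175 tcp [543.8 -97.6 367.2] yaw of tool y 0.01 z [ 0.  0. -1.] F [-0.2 -0.7 -4.3] M [-0.05  0.07  0.03] w 57.5 g 30.0 q [-0.2   0.37  1.82  0.    0.95 -0.2 ]
```

View pics/w3.png

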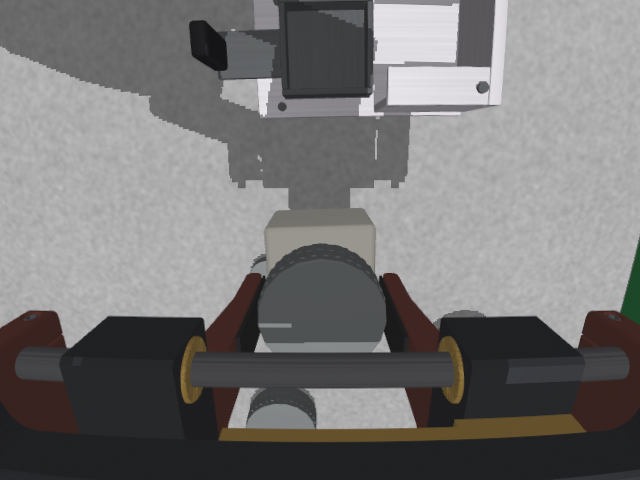

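The wrist view shows the pocket rim's near corners at about (281,95) and (371,97), the handle top at (205,40), the near fork arm, and the jar's shoulder edge at row ~226. I'll zoom in for exact corners.

```bash
python3 - <<'E'
from h import *
im=cv2.imread('pics/w3.png')
a=cv2.resize(im[0:120,180:340],None,fx=2.5,fy=2.5,interpolation=2);a2=cv2.resize(im[0:120,350:510],None,fx=2.5,fy=2.5,interpolation=2)
b=cv2.resize(im[200:260,240:400],None,fx=5,fy=5,interpolation=2)
o=np.vstack([np.hstack([a,a2]),b]);o=np.clip(o*1.6,0,255).astype(np.uint8)
cv2.imwrite('pics/c3.png',o)
E
```

```text
(no output)
```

View pics/c3.png

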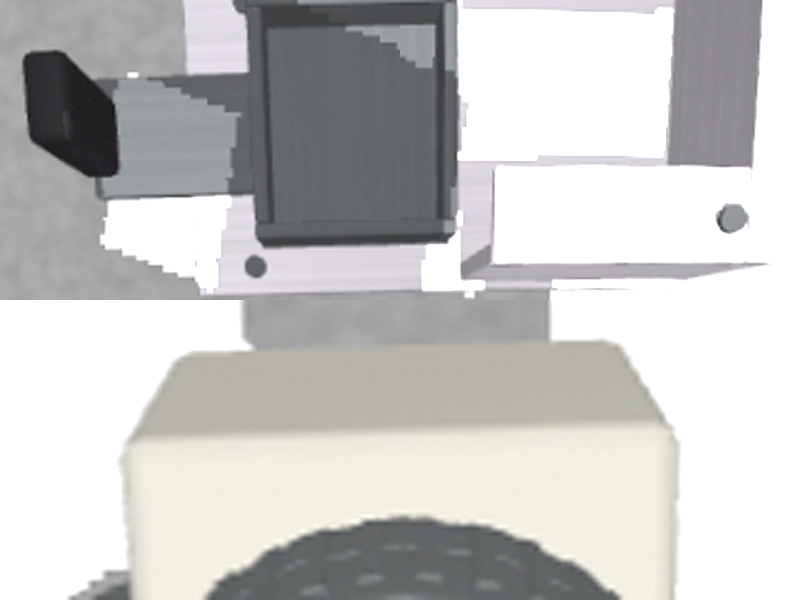

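```bash
python3 - <<'E'
from h import *
import pickle
d=pickle.load(open('w3.pkl','rb'))
P=plane(d,[(284,93.3),(372,93.3),(279.2,4),(372.8,4)],37);print('rim',P.round(1).tolist())
P=plane(d,[(266,228),(373.6,225.6)],165);print('jar shoulder',P.round(1).tolist(),P.mean(0))
P=plane(d,[(276,211),(363,208.4)],110);print('jar bottom',P.round(1).tolist(),P.mean(0))
P=plane(d,[(198,39)],71);print('handle',P.round(1))
# near fork arm top face z79: left front corners, near edge, screw
P=plane(d,[(350+93/2.5,168/2.5),(350+93/2.5,255/2.5),(350+365/2.5,262/2.5),(350+332/2.5,217/2.5)],79);print('fork',P.round(1).tolist())
print(np.round(ray(d,[0,0])[0]))
E
```

```text
rim [[511.4, 16.9], [585.7, 16.9], [509.1, 86.0], [584.5, 86.0]]
jar shoulder [[512.8, -67.7], [571.5, -66.4]] [542.12404667 -67.05182517]
jar bottom [[511.2, -69.5], [572.0, -67.7]] [541.60035129 -68.62086054]
handle [[452.3  51.9]]
fork [[590.4, 29.8], [591.4, 5.8], [673.5, 5.3], [662.0, 17.8]]
[543. -21. 347.]
```

```bash
python3 - <<'E'
from h import *
import pickle
d=pickle.load(open('w3.pkl','rb'));g=d['pixels'].mean(2).astype(int)
for c in(300,345,360): print(c,list(g[0:14,c]),list(enumerate(g[82:102,c],82)))
for r in(20,60,80): print(r,list(enumerate(g[r,274:292],274)),list(enumerate(g[r,360:378],360)))
E
```

```text
300 [np.int64(98), np.int64(78), np.int64(41), np.int64(40), np.int64(40), np.int64(41), np.int64(41), np.int64(41), np.int64(41), np.int64(39), np.int64(45), np.int64(57), np.int64(64), np.int64(64)] [(82, np.int64(65)), (83, np.int64(65)), (84, np.int64(65)), (85, np.int64(65)), (86, np.int64(65)), (87, np.int64(66)), (88, np.int64(63)), (89, np.int64(61)), (90, np.int64(63)), (91, np.int64(62)), (92, np.int64(61)), (93, np.int64(60)), (94, np.int64(53)), (95, np.int64(41)), (96, np.int64(41)), (97, np.int64(41)), (98, np.int64(74)), (99, np.int64(121)), (100, np.int64(136)), (101, np.int64(138))]
345 [np.int64(79), np.int64(43), np.int64(49), np.int64(48), np.int64(48), np.int64(48), np.int64(47), np.int64(48), np.int64(47), np.int64(56), np.int64(89), np.int64(99), np.int64(99), np.int64(99)] [(82, np.int64(64)), (83, np.int64(63)), (84, np.int64(63)), (85, np.int64(63)), (86, np.int64(63)), (87, np.int64(58)), (88, np.int64(60)), (89, np.int64(62)), (90, np.int64(61)), (91, np.int64(60)), (92, np.int64(60)), (93, np.int64(52)), (94, np.int64(40)), (95, np.int64(40)), (96, np.int
[... 2333 characters left out ...]
77, np.int64(142)), (278, np.int64(142)), (279, np.int64(143)), (280, np.int64(141)), (281, np.int64(91)), (282, np.int64(60)), (283, np.int64(62)), (284, np.int64(62)), (285, np.int64(60)), (286, np.int64(57)), (287, np.int64(45)), (288, np.int64(43)), (289, np.int64(50)), (290, np.int64(64)), (291, np.int64(64))] [(360, np.int64(63)), (361, np.int64(63)), (362, np.int64(64)), (363, np.int64(62)), (364, np.int64(52)), (365, np.int64(41)), (366, np.int64(41)), (367, np.int64(49)), (368, np.int64(61)), (369, np.int64(63)), (370, np.int64(80)), (371, np.int64(94)), (372, np.int64(93)), (373, np.int64(119)), (374, np.int64(137)), (375, np.int64(136)), (376, np.int64(136)), (377, np.int64(137))]
```

```bash
python3 - <<'E'
from h import *
import pickle
d=pickle.load(open('w3.pkl','rb'))
f=lambda *p: plane(d,p,37).round(1).tolist()
print('far inner y',f((300,1.2),(345,.3)),'near inner',f((300,87.5),(345,86.7)),'near outer',f((300,94.2),(345,93.2)))
print('left outer',f((278.8,20),(280.9,80)),'left inner',f((284.5,20),(286.8,80)),'right inner',f((367.5,20),(367.4,80)),'right outer',f((372.7,20),(372.9,80)))
# jar edges in wrist view: intensity near shoulder
g=d['pixels'].mean(2).astype(int)
for c in(285,325,360): print(c,list(map(int,g[204:234,c])))
for r in(235,245): print(r,list(map(int,g[r,258:274])),list(map(int,g[r,366:382])))
E
```

```text
far inner y [[525.9, 87.9], [562.0, 88.6]] near inner [[525.0, 21.5], [562.8, 22.1]] near outer [[524.9, 16.1], [562.9, 16.9]]
left outer [[508.5, 74.0], [509.1, 27.5]] left inner [[513.1, 73.9], [514.0, 27.5]] right inner [[580.5, 73.9], [581.5, 27.5]] right outer [[584.7, 74.0], [586.2, 27.5]]
285 [172, 174, 174, 175, 175, 175, 130, 111, 110, 111, 111, 111, 110, 111, 111, 111, 111, 112, 112, 112, 112, 112, 117, 129, 143, 144, 145, 146, 148, 148]
325 [100, 101, 100, 101, 101, 111, 111, 111, 111, 111, 111, 111, 111, 112, 112, 112, 112, 112, 112, 113, 112, 121, 133, 143, 145, 146, 147, 148, 147, 148]
360 [173, 172, 172, 156, 114, 111, 111, 111, 111, 111, 112, 112, 112, 111, 113, 113, 113, 113, 113, 112, 122, 133, 143, 145, 145, 146, 148, 148, 148, 148]
235 [172, 170, 170, 170, 172, 174, 148, 130, 137, 142, 147, 148, 148, 148, 148, 148] [148, 148, 148, 147, 148, 146, 142, 137, 132, 136, 172, 179, 176, 173, 171, 168]
245 [174, 174, 174, 175, 176, 178, 165, 142, 134, 139, 143, 146, 147, 148, 148, 148] [148, 148, 147, 148, 148, 145, 141, 136, 129, 140, 160, 168, 173, 175, 174, 172]
```

Call:
step_arm([
  [[0.04,0.4,0,0,0,0,0],[0.05,0.9,0,0,0,0,0],[0,0.9,0,0,0,0,0],[0,0.65,0,0,0,0,0],[0,0.2,0,0,0,0,0]],
])

```text
t: 7.85
ee_pos: [548.0, 57.0, 367.2]
orientation: [-2.219, -2.224, -0.0]
ft_force: [-0.4, -0.8, -5.0]
width: 57.4
grasp_force: 30.0
```

Call:
step_arm([
  [[0,0,-0.3,0,0,0,0],[0,0,-0.5,0,0,0,0],[0,0,-0.4,0,0,0,0],[0,0,-0.16,0,0,0,0],[0,0,0,0,0,0,0]],
])

```text
t: 8.48
ee_pos: [548.1, 53.8, 298.4]
orientation: [-2.222, -2.219, 0.002]
ft_force: [0.6, -0.2, -4.2]
width: 57.7
grasp_force: 30.0
```

```bash
python3 - <<'E'
from h import *
import pickle
st()
D={n:snap(n,n+'4.png') for n in('scene','side')}
C=[('scene',275,140,160,140),('side',205,140,160,140)]
t=[cv2.resize(cv2.imread(f'pics/{n}4.png')[y:y+h,x:x+w],None,fx=2.5,fy=2.5,interpolation=cv2.INTER_CUBIC) for n,x,y,w,h in C]
cv2.imwrite('pics/c4.png',np.hstack(t))
E
```

```text
t 8.475 tcp [548.1  53.8 298.4] yaw of tool y -0.09 z [-0.002 -0.    -1.   ] F [ 0.6 -0.2 -4.2] M [-0.07  0.09 -0.01] w 57.7 g 30.0 q [ 0.08  0.46  1.86 -0.    0.81  0.08]
```

View pics/c4.png

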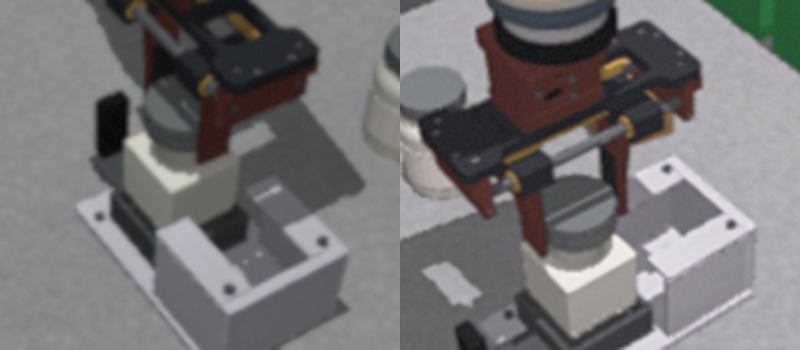

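The jar is centred just above the pocket. Lowering gently.

Call:
step_arm([
  [[0,0.01,-0.1,0,0,0,0],[0,0,-0.1,0,0,0,0],[0,0,-0.1,0,0,0,0],[0,0,0,0,0,0,0],[0,0,0,0,0,0,0]],
])

```text
t: 9.2
ee_pos: [548.3, 55.0, 284.2]
orientation: [2.222, 2.221, -0.0]
ft_force: [-0.1, -0.1, -4.9]
width: 57.4
grasp_force: 30.0
```

Call:
step_arm([
  [[0,0,-0.08,0,0,0,0],[0,0,-0.08,0,0,0,0],[0,0,-0.05,0,0,0,0],[0,0,0,0,0,0,0],[0,0,0,0,0,0,0]],
])

```text
t: 9.82
ee_pos: [548.3, 54.9, 273.6]
orientation: [2.222, 2.221, 0.0]
ft_force: [-0.4, 0.2, -4.7]
width: 57.2
grasp_force: 30.0
```

Call:
step_arm([
  [[0,0,-0.03,0,0,0,0],[0,0,-0.02,0,0,0,0],[0,0,0,0,0,0,0],[0,0,0,0,0,0,0],[0,0,0,0,0,0,0]],
])

```text
t: 10.45
ee_pos: [548.9, 55.2, 273.0]
orientation: [2.221, 2.22, 0.003]
ft_force: [-3.6, 1.4, 12.1]
width: 57.6
grasp_force: 30.0
```

The jar is seated on the floor. I'll unload slightly and push the tray in by carrying the held jar along +x.

Call:
step_arm([
  [[0,0,0.02,0,0,0,0],[0.1,0,0,0,0,0,0],[0.2,0,0,0,0,0,0],[0.25,0.01,0,0,0,0,0],[0.25,0,0,0,0,0,0]],
])

```text
t: 11.08
ee_pos: [588.7, 55.8, 273.3]
orientation: [-2.222, -2.22, -0.001]
ft_force: [-4.7, 2.8, 11.4]
width: 57.4
grasp_force: 30.0
```

Call:
step_arm([
  [[0.25,0.01,0,0,0,0,0],[0.2,0,0,0,0,0,0],[0.1,0,0,0,0,0,0],[0,0,0,0,0,0,0],[0,0,0,0,0,0,0]],
])

```text
t: 11.7
ee_pos: [616.5, 56.3, 273.2]
orientation: [2.221, 2.22, 0.003]
ft_force: [-1.9, 2.3, 5.7]
width: 57.3
grasp_force: 30.0
```

```bash
python3 - <<'E'
from h import *
st()
E
```

```text
t 11.7 tcp [616.5  56.3 273.2] yaw of tool y -0.04 z [ 0.002  0.001 -1.   ] F [-1.9  2.3  5.7] M [0.34 0.16 0.01] w 57.3 g 30.0 q [0.07 0.58 1.72 0.   0.84 0.07]
```

Call:
step_arm([
  [[0.06,0.01,0,0,0,0,0],[0.06,0,0,0,0,0,0],[0.06,0,0,0,0,0,0],[0,0,0,0,0,0,0],[0,0,0,0,0,0,0]],
])

```text
t: 12.32
ee_pos: [625.2, 56.8, 273.3]
orientation: [2.222, 2.22, 0.002]
ft_force: [-2.9, 2.7, 7.4]
width: 57.3
grasp_force: 30.0
```

Call:
step_arm([
  [[0.06,0.0,0,0,0,0,0],[0.04,0,0,0,0,0,0],[0,0,0,0,0,0,0],[0,0,0,0,0,0,0],[0,0,0,0,0,0,0]],
])

```text
t: 12.95
ee_pos: [629.2, 56.8, 273.4]
orientation: [-2.221, -2.219, 0.002]
ft_force: [-8.5, 1.3, 13.2]
width: 57.4
grasp_force: 30.0
```

Call:
step_arm([
  [[0.03,0.0,0,0,0,0,0],[0.03,0,0,0,0,0,0],[0,0,0,0,0,0,0],[0,0,0,0,0,0,0],[0,0,0,0,0,0,0]],
])

```text
t: 13.58
ee_pos: [631.8, 56.7, 273.4]
orientation: [-2.22, -2.219, 0.003]
ft_force: [-10.5, 2.4, 15.3]
width: 57.6
grasp_force: 30.0
```

```bash
python3 - <<'E'
from h import *
import pickle
st()
D={n:snap(n,n+'5.png') for n in('scene','side')}
pickle.dump(D,open('d5.pkl','wb'))
C=[('scene',275,130,160,150),('side',205,140,160,150)]
t=[cv2.resize(cv2.imread(f'pics/{n}5.png')[y:y+h,x:x+w],None,fx=2.5,fy=2.5,interpolation=cv2.INTER_CUBIC) for n,x,y,w,h in C]
cv2.imwrite('pics/c5.png',np.hstack(t))
E
```

```text
t 13.575 tcp [631.8  56.7 273.4] yaw of tool y -0.04 z [-0.004  0.    -1.   ] F [-10.5   2.4  15.3] M [ 0.2   2.07 -0.01] w 57.6 g 30.0 q [0.07 0.6  1.68 0.   0.86 0.07]
```

View pics/c5.png

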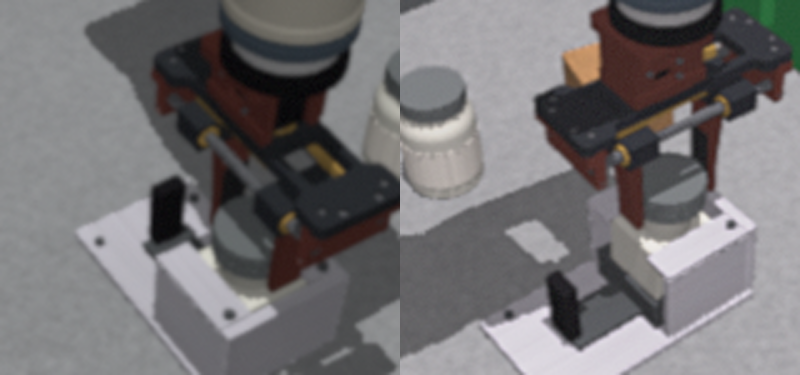

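The tray looks nearly home, with the handle at scene (342,203). I'll measure its travel from the black handle's top edge.

```bash
python3 - <<'E'
from h import *
import pickle
A=pickle.load(open('d0.pkl','rb'));B=pickle.load(open('d5.pkl','rb'))
def top(d,box):
    x,y,w,h=box; m=(d['pixels'][y:y+h,x:x+w].max(2)<30).astype(np.uint8)
    n,l,s,c=cv2.connectedComponentsWithStats(m); k=1+np.argmax(s[1:,4])
    r=s[k].copy(); ys,xs=np.where(l==k)
    c=[x+xs.mean(),y+ys.mean()]; return c,(r+[x,y,0,0,0]).tolist()
for n,b0,b1 in(('scene',(305,170,28,40),(330,195,24,40)),('side',(222,262,26,38),(258,245,28,40))):
    c0,s0=top(A[n],b0);c1,s1=top(B[n],b1);print(n,c0,s0,c1,s1, plane(B[n],[c1],42)-plane(A[n],[c0],42))
E
```

```text
scene [np.float64(319.5466666666667), np.float64(190.04888888888888)] [314, 178, 12, 25, 225] [np.float64(341.4937238493724), np.float64(214.2510460251046)] [336, 202, 12, 25, 239] [[78.24323846  1.63254061]]
side [np.float64(235.2377049180328), np.float64(285.88524590163934)] [229, 274, 13, 22, 122] [np.float64(270.1530612244898), np.float64(265.2040816326531)] [265, 254, 11, 22, 98] [[77.17284724  2.87798746]]
```

Call:
step_arm([
  [[-0.05,0,0,0,0,0,0],[0,0,0,0,0,0,1],[0,0,0,0,0,0,1],[0,0,0,0,0,0,1],[0,0,0,0,0,0,1]],
])

```text
t: 14.3
ee_pos: [630.5, 56.4, 272.0]
orientation: [2.222, 2.221, 0.0]
ft_force: [1.1, 0.2, 0.1]
width: 87.5
grasp_force: 0.0
```

Call:
step_arm([
  [[0,0,0.4,0,0,0,1],[0,0,0.6,0,0,0,0.5],[-0.6,0,0,0,0,0,0],[-0.9,0,0,0,0,0,0],[-0.9,0,0,0,0,0,0]],
])

```text
t: 14.92
ee_pos: [509.3, 56.5, 323.6]
orientation: [2.221, 2.22, 0.002]
ft_force: [-0.7, -0.4, 0.4]
width: 51.5
grasp_force: 0.0
```

Call:
step_arm([
  [[-0.5,0,0,0,0,0,0],[-0.1,0,-0.5,0,0,0,0],[0,0,-0.8,0,0,0,0],[0,0,-0.5,0,0,0,0],[0,0,0,0,0,0,0]],
])

```text
t: 15.55
ee_pos: [480.1, 56.4, 231.8]
orientation: [-2.221, -2.22, 0.002]
ft_force: [0.1, -0.2, 0.4]
width: 2.0
grasp_force: 0.0
```

```bash
python3 - <<'E'
from h import *
import pickle
st()
D={n:snap(n,n+'6.png') for n in('scene','side')}
pickle.dump(D,open('d6.pkl','wb'))
C=[('scene',255,130,160,150),('side',205,140,160,150)]
t=[cv2.resize(cv2.imread(f'pics/{n}6.png')[y:y+h,x:x+w],None,fx=2.5,fy=2.5,interpolation=cv2.INTER_CUBIC) for n,x,y,w,h in C]
cv2.imwrite('pics/c6.png',np.hstack(t))
E
```

```text
t 15.55 tcp [480.1  56.4 231.8] yaw of tool y -0.03 z [-0.002 -0.    -1.   ] F [ 0.1 -0.2  0.4] M [-0.01  0.08  0.03] w 2.0 g 0.0 q [0.09 0.51 2.03 0.   0.6  0.09]
```

View pics/c6.png

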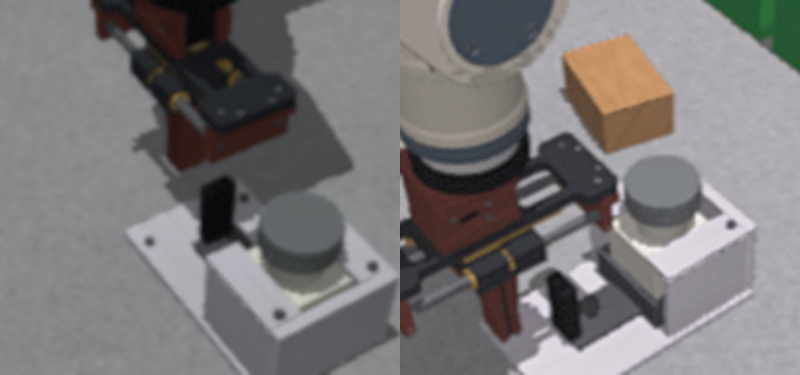

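The closed fingers are now in front of the handle, with the jar upright under the forks. Pushing the handle.

Call:
step_arm([
  [[0.2,0,0,0,0,0,0],[0.16,0,0,0,0,0,0],[0.1,0,0,0,0,0,0],[0.06,0,0,0,0,0,0],[0,0,0,0,0,0,0]],
])

```text
t: 16.27
ee_pos: [506.4, 56.5, 232.1]
orientation: [-2.222, -2.221, 0.0]
ft_force: [0.0, 0.2, 0.4]
width: 0.2
grasp_force: 0.0
```

Call:
step_arm([
  [[0.06,0,0,0,0,0,0],[0.06,0,0,0,0,0,0],[0,0,0,0,0,0,0],[0,0,0,0,0,0,0],[0,0,0,0,0,0,0]],
])

```text
t: 16.9
ee_pos: [512.2, 56.5, 232.2]
orientation: [-2.222, -2.221, 0.0]
ft_force: [0.0, -0.0, -0.1]
width: 0.3
grasp_force: 0.0
```

Call:
step_arm([
  [[0.06,0,0,0,0,0,0],[0.06,0,0,0,0,0,0],[0,0,0,0,0,0,0],[0,0,0,0,0,0,0],[0,0,0,0,0,0,0]],
])

```text
t: 17.52
ee_pos: [515.7, 56.4, 231.6]
orientation: [-2.218, -2.217, 0.01]
ft_force: [-11.3, 0.6, 8.7]
width: 0.2
grasp_force: 5.5
```

Call:
step_arm([
  [[0.06,0,0,0,0,0,0],[0,0,0,0,0,0,0],[0,0,0,0,0,0,0],[0,0,0,0,0,0,0],[0,0,0,0,0,0,0]],
])

```text
t: 18.15
ee_pos: [516.8, 56.4, 231.3]
orientation: [-2.215, -2.214, 0.016]
ft_force: [-19.6, 1.3, 15.2]
width: 0.2
grasp_force: 9.6
```

```bash
python3 - <<'E'
from h import *
import pickle
st()
A=pickle.load(open('d0.pkl','rb'));C=pickle.load(open('d6.pkl','rb'));B={n:snap(n,n+'7.png') for n in('scene','side')}
# lid pose in d6 (before handle push) : lid top centroid, scene & side
for n,b in(('scene',(350,200,60,50)),('side',(285,195,50,50))):
    x,y,w,h=b
    for nm,S in(('d6',C),('d7',B)):
        p=S[n]['pixels'][y:y+h,x:x+w].astype(int)
        g=p.mean(2); m=((g>70)&(g<115)&(p[...,2]>=p[...,0])).astype(np.uint8)
        k,l,s,c=cv2.connectedComponentsWithStats(m);i=1+np.argmax(s[1:,4]);q=c[i]+[x,y]
        print(n,nm,q.round(1),(s[i]+[x,y,0,0,0]).tolist(),plane(S[n],[q],117).round(1))
E
```

```text
t 18.15 tcp [516.8  56.4 231.3] yaw of tool y -0.02 z [-0.014 -0.001 -1.   ] F [-19.6   1.3  15.2] M [0.18 3.   0.1 ] w 0.2 g 9.6 q [0.09 0.55 1.95 0.   0.66 0.09]
scene d6 [371. 215.] [350, 200, 43, 36, 1078] [[617.5  55.9]]
scene d7 [377.3 214.5] [350, 200, 58, 36, 1234] [[622.   65.7]]
side d6 [311.9 224.1] [294, 215, 39, 16, 271] [[610.3  28.5]]
side d7 [310.3 224.2] [285, 215, 48, 16, 277] [[607.8  29.8]]
```

The push force rises against a hard stop (20 N against 4 N friction), so the tray is home. Back to the lid.

Call:
step_arm([
  [[-0.2,0,0,0,0,0,0],[0,0,0.6,0,0,0,0.3],[0,0,0.9,0,0,0,1],[0.2,0,0.5,0,0,0,1],[0.6,0,0,0,0,0,1]],
])

```text
t: 18.88
ee_pos: [551.8, 56.5, 334.8]
orientation: [2.22, 2.219, 0.005]
ft_force: [0.4, 0.0, 0.6]
width: 37.0
grasp_force: 0.0
```

Call:
step_arm([
  [[0.8,0,0,0,0,0,1],[0.6,0,0,0,0,0,1],[0.13,0,0,0,0,0,1],[0,0,0,0,0,0,1],[0,0,0,0,0,0,1]],
])

```text
t: 19.5
ee_pos: [626.7, 56.5, 332.0]
orientation: [-2.221, -2.22, 0.001]
ft_force: [1.1, -0.2, -0.0]
width: 85.7
grasp_force: 0.0
```

```bash
python3 - <<'E'
from h import *
import pickle
st()
d=snap('wrist','w8.png');pickle.dump(d,open('w8.pkl','wb'))
E
```

```text
t 19.5 tcp [626.7  56.5 332. ] yaw of tool y -0.03 z [-0.001 -0.    -1.   ] F [ 1.1 -0.2 -0. ] M [-0.08  0.03 -0.06] w 85.7 g 0.0 q [ 0.07  0.52  1.67 -0.    0.96  0.07]
```

View pics/w8.png

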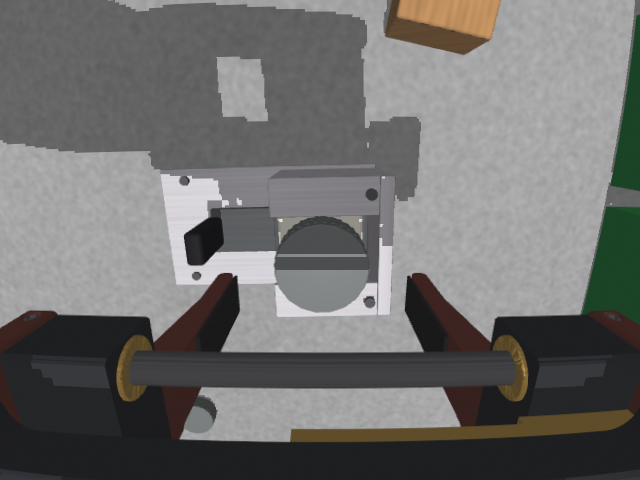

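The wrist view shows the lid centred between the fingers at about (322,264), tray shut and handle at (203,241). That used up the viewing budget (one over, in fact), so I'll work from numbers from here. Descending and gripping.

Call:
step_arm([
  [[0,0,-0.4,0,0,0,1],[0,0,-0.5,0,0,0,1],[0,0,-0.3,0,0,0,1],[0,0,0,0,0,0,1],[0,0,0,0,0,0,1]],
])

```text
t: 20.18
ee_pos: [628.0, 56.5, 272.5]
orientation: [2.222, 2.221, 0.001]
ft_force: [-0.2, -0.5, -0.4]
width: 87.3
grasp_force: 0.0
```

Call:
step_arm([
  [[0,0,0,0,0,0,0],[0,0,0,0,0,0,0],[0,0,0,0,0,0,0],[0,0,0,0,0,0,0],[0,0,0,0,0,0,0]],
])

```text
t: 20.8
ee_pos: [627.6, 56.5, 272.4]
orientation: [-2.222, -2.221, 0.0]
ft_force: [-1.5, -0.5, 4.0]
width: 57.4
grasp_force: 30.0
```

```bash
python3 - <<'E'
from h import *
st()
E
```

```text
t 20.8 tcp [627.6  56.5 272.4] yaw of tool y -0.03 z [-0. -0. -1.] F [-1.5 -0.5  4. ] M [-0.07  0.44 -0.03] w 57.4 g 30.0 q [0.07 0.6  1.69 0.   0.85 0.07]
```

Call:
step_arm([
  [[0,0,0,0,0,0.5,0],[0,0,0,0,0,0.8,0],[0,0,0,0,0,0.8,0],[0,0,0,0,0,0.8,0],[0,0,0,0,0,0.8,0]],
])

```text
t: 21.42
ee_pos: [628.1, 56.4, 272.4]
orientation: [1.914, 2.491, 0.001]
ft_force: [-1.3, -0.4, 2.8]
width: 57.6
grasp_force: 30.0
```

```bash
python3 - <<'E'
from h import *
st()
E
```

```text
t 21.425 tcp [628.1  56.4 272.4] yaw of tool y 14.92 z [ 0.001  0.    -1.   ] F [-1.3 -0.4  2.8] M [-0.08 -0.01 -0.27] w 57.6 g 30.0 q [ 0.07  0.6   1.69  0.    0.85 -0.19]
```

Call:
step_arm([
  [[0,0,0,0,0,0.8,0],[0,0,0,0,0,0.8,0],[0,0,0,0,0,0.8,0],[0,0,0,0,0,0.8,0],[0,0,0,0,0,0.8,0]],
])

```text
t: 22.05
ee_pos: [628.1, 56.5, 272.4]
orientation: [1.548, 2.732, 0.001]
ft_force: [-0.2, 0.4, 2.2]
width: 57.2
grasp_force: 30.0
```

```bash
python3 - <<'E'
from h import *
st()
E
```

```text
t 22.05 tcp [628.1  56.5 272.4] yaw of tool y 30.92 z [ 0.001  0.    -1.   ] F [-0.2  0.4  2.2] M [ 0.15 -0.06 -0.2 ] w 57.2 g 30.0 q [ 0.07  0.6   1.69  0.    0.85 -0.47]
```

Call:
step_arm([
  [[0,0,0,0,0,0.8,0],[0,0,0,0,0,0.8,0],[0,0,0,0,0,0.8,0],[0,0,0,0,0,0.8,0],[0,0,0,0,0,0.8,0]],
])

```text
t: 22.68
ee_pos: [628.2, 56.9, 272.8]
orientation: [1.153, 2.921, 0.003]
ft_force: [-1.7, 3.6, 7.4]
width: 57.1
grasp_force: 30.0
```

```bash
python3 - <<'E'
from h import *
st()
E
```

```text
t 22.675 tcp [628.2  56.9 272.8] yaw of tool y 46.91 z [ 0.002  0.001 -1.   ] F [-1.7  3.6  7.4] M [ 0.52  0.24 -0.13] w 57.1 g 30.0 q [ 0.07  0.6   1.69  0.    0.85 -0.75]
```

Call:
step_arm([
  [[0,0,0,0,0,0.8,0],[0,0,0,0,0,0.8,0],[0,0,0.03,0,0,0,0],[0,0,0.03,0,0,0,0],[0,0,0.03,0,0,0,0]],
])

```text
t: 23.3
ee_pos: [627.7, 56.3, 276.3]
orientation: [-0.992, -2.981, 0.001]
ft_force: [-0.3, 0.3, -0.4]
width: 57.4
grasp_force: 30.0
```

```bash
python3 - <<'E'
from h import *
st()
E
```

```text
t 23.3 tcp [627.7  56.3 276.3] yaw of tool y 53.19 z [-0.001 -0.    -1.   ] F [-0.3  0.3 -0.4] M [-0.06  0.04 -0.02] w 57.4 g 30.0 q [ 0.07  0.59  1.69 -0.    0.86 -0.86]
```

Call:
step_arm([
  [[0,0,0.1,0,0,0,0],[0,0,0.15,0,0,0,0],[0,0,0.15,0,0,0,0],[0,0,0.05,0,0,0,0],[0,0,0,0,0,0,0]],
])

```text
t: 23.92
ee_pos: [627.8, 56.5, 299.6]
orientation: [0.992, 2.98, 0.0]
ft_force: [0.2, 0.1, -1.1]
width: 57.3
grasp_force: 30.0
```

Call:
step_arm([
  [[0,0,0,0,0,0,0],[0,0,0,0,0,0,0],[0,0,0,0,0,0,0],[0,0,0,0,0,0,0],[0,0,0,0,0,0,0]],
])

```text
t: 24.55
ee_pos: [627.8, 56.5, 299.1]
orientation: [-0.992, -2.981, 0.0]
ft_force: [0.2, -1.1, 0.3]
width: 57.6
grasp_force: 30.0
```

```bash
python3 - <<'E'
from h import *
st()
B=pickle=None
S=snap('side','side9.png')
p=S['pixels'][185:245,280:345].astype(int)
# white jar pixels between lid and shoulder visible? row-wise count of light warm pixels
w=((p.min(2)>120)&(p[...,0]-p[...,2]>6)).sum(1);print(w.tolist())
print(ctrl.close_job())
E
```

```text
t 24.55 tcp [627.8  56.5 299.1] yaw of tool y 53.17 z [-0. -0. -1.] F [ 0.2 -1.1  0.3] M [-0.01  0.02  0.03] w 57.6 g 30.0 q [ 0.07  0.56  1.68 -0.    0.9  -0.86]
[0, 0, 0, 0, 0, 0, 0, 0, 0, 0, 0, 0, 0, 0, 0, 0, 0, 0, 0, 0, 0, 0, 0, 0, 0, 0, 0, 0, 0, 0, 0, 0, 0, 3, 1, 0, 0, 0, 4, 6, 10, 24, 23, 25, 27, 22, 20, 19, 16, 15, 14, 18, 16, 14, 11, 8, 2, 1, 1, 1]
the job is handed in; nothing more can be done
None
```

I handed the job in at 24.6 s without a pass/fail result: by the arm's readings the jar is in the shut tray and the free lid is gripped level about 1.5 cm above its mouth, though I viewed 11 pictures against the limit of 10.

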